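Load the reagent kit into the dry-block heater

TASK

Get the reagent kit warming for the next run: stand the three reagent bottles and the little vial in the dry-block heater, each in the block whose well is bored to its own size, because a bottle in too wide a well does not warm evenly. Keep every bottle upright on the way, set it down on the bottom of its well rather than dropping it in, and leave all four released and standing.

Things in the scene. Friction and masses are not known exactly. Their poses are not given: they have to be found in the camera images.
- bottle_a: white screw-cap bottle, the widest and tallest of the four: round body 64 mm in diameter up to 117 mm above its foot, then a fixed cap 44 mm in diameter, 135 mm tall in all. Stands loose on the worktop, clear of the heater. Origin: centre of its underside; z up.
- bottle_b: brown screw-cap bottle, the middle one of the three large bottles: round body 56 mm in diameter up to 100 mm above its foot, then a fixed cap 38 mm in diameter, 118 mm tall in all. Stands loose on the worktop, clear of the heater. Origin: centre of its underside; z up.
- bottle_c: white screw-cap bottle, the smallest of the three large bottles: round body 48 mm in diameter up to 78 mm above its foot, then a fixed cap 34 mm in diameter, 96 mm tall in all. Stands loose on the worktop, clear of the heater. Origin: centre of its underside; z up.
- vial: Tiny screw-cap vial, 24 mm in diameter from foot to cap, 48 mm tall. Stands loose on the worktop, clear of the heater. Origin: centre of its underside; z up.
- block_a: Bare aluminium block, 92 (its x) x 84 (its y) x 56 mm high, fixed in the heater; one round blind well in the middle of its top, 71 mm in diameter with a 3 mm chamfer, 40 mm deep, bored for the 64 mm bottle_a. Origin: centre of its underside, 20 mm above the worktop; well floor 16 mm and block top 56 mm above the origin; z up, y along the row of blocks.
- block_b: Bare aluminium block, 92 (its x) x 84 (its y) x 56 mm high, fixed in the heater; one round blind well in the middle of its top, 62 mm in diameter with a 3 mm chamfer, 36 mm deep, bored for the 56 mm bottle_b. Origin: centre of its underside, 20 mm above the worktop; well floor 20 mm and block top 56 mm above the origin; z up, y along the row of blocks.
- block_c: Bare aluminium block, 92 (its x) x 84 (its y) x 56 mm high, fixed in the heater; one round blind well in the middle of its top, 54 mm in diameter with a 3 mm chamfer, 32 mm deep, bored for the 48 mm bottle_c. Origin: centre of its underside, 20 mm above the worktop; well floor 24 mm and block top 56 mm above the origin; z up, y along the row of blocks.
- block_vial: Bare aluminium block, 92 (its x) x 84 (its y) x 56 mm high, fixed in the heater; one round blind well in the middle of its top, 30 mm in diameter with a 3 mm chamfer, 18 mm deep, bored for the 24 mm vial. Origin: centre of its underside, 20 mm above the worktop; well floor 38 mm and block top 56 mm above the origin; z up, y along the row of blocks.
- heater: White dry-block heater, fixed: a housing 372 mm wide (its y) with four blocks in a row along y, 85 mm apart, in any order, and a sloping grey control panel along its front (its -x). Walls 54 mm high; block tops 76 mm above the worktop. It reaches 82 mm in front of its origin and 58 mm behind. Origin: on the worktop under the middle of the row; z up.

How it is judged:
By the outcome, as a careful person would: the job done as asked, in the order asked, and still so for the second after the job is handed in, with the robot touching nothing.
It also fails if it takes over 120 s, if anything falls off the work surface, if the arm or the gripper's body presses on something with over 40 N, if the wrist force passes 120 N, or if a joint passes its speed limit or range.

ROBOT

A 6-joint arm with a two-finger parallel gripper is mounted at the origin on a cart in front of the work surface, level with it; the furniture and walls round the work are solid. World frame = base frame: x ahead of the robot, y to its left, z up, the work surface at z = 0. Lengths are in m, angles in degrees, forces in N, time in s.
With the tool pointing down it reaches from about 0.3 to 0.875 m from the base axis. Payload 6.4 kg.
Tool frame: the origin (TCP) lies at the very end of the fingers, on their centre line; the grasp point (between the pads) lies 19 mm behind it; z points along the fingers, x is the direction in which the jaws open and shut, and the axes are right-handed (so a half turn about z gives the same grasp; the last joint's range is limited). The gripper opens to 85 mm and grips with 20 to 120 N. Pads are 22 mm wide; open, the fingers measure 114 mm over their backs; the gripper's body (76 mm by 85 mm) begins 54 mm behind the grasp point. The pads swing forward as they close: fully open they stand 13 mm farther back than shut.
Start: joints at [54.643, 10.359, 92.074, -0, 77.567, -11.82], TCP at [0.23, 0.527, 0.231] pointing down, gripper open.
Joint ranges: [-171.53, 171.53], [-51.25, 118.39], [17.06, 147.69], [-65.23, 245.23], [0, 150.52], [-178.68, 178.68]. Speed limits (degrees/s): [147.25, 147.25, 172.46, 180, 180, 180].

INTERFACE

Orientations are given as [roll, pitch, yaw] about the fixed x, y, z axes, in that order (R = Rz(yaw) Ry(pitch) Rx(roll)).
In Python, from rig import * gives the robot as it stands.
- The arm moves only by the shell command python3 -m handwheel 'ROWS' [FORCE]. ROWS is JSON, a list of rows, each a list of 7 numbers: the shift along the tool's x, y, z as a fraction of full scale, then the turn, a rotation vector about the tool's x, y, z as a fraction of full scale, then the gripper command: -1 is shut, 1 is fully open, values between are in proportion. A call has 1 to 12 rows; each row shifts and turns the commanded pose from where the row before left it, along the tool's axes as they then stand; what a row does not reach is not made up. Full scale, the value 1, is 4 cm for a shift and 30 degrees for a turn. A row lasts 1/12 s, in which the tool goes at most 41.7 mm and 7.16 degrees, less where a joint would pass 70% of its speed; a pose out of reach is approached as far as the arm can. A call with a number of a shift or a turn outside -1 to 1 is refused whole. A call with a gripper value outside its range is refused whole. The fingers move at their own pace and stop on an object; FORCE is the grip in N (left out, the last holds). Time passes only in rows, so rows that do not move let the fingers close. It gives the time, the measured TCP pose, the force and the opening at its end, in the units of the state.
- get_state(): the state, without advancing time (a new reading comes with each control period).
- camera(name): name is "side" or "top"; returns a dict with "image" (384x512x3 uint8, red, green, blue), "camera_matrix" (3x3 intrinsics, pixels), "R" (3x3) and "t" (3): a world point X has camera coordinates R X + t. Camera axes: x right, y down, z forward; pixel columns grow to the right and rows downward; lengths in m; the calibration is good to about 2 mm. A picture is of the moment at which its call begins. There is no depth.
- close_job(): hands the job in, once; it reports no verdict.
The state is a dict: "t": time; "q": joint angles; "joint_velocities": joint speeds; "joint_efforts": joint torques, N m; "eef_pos": TCP position; "tcp_rot": TCP orientation; "force": force on the tool from outside, world axes, zero at the start; "moment": the same for the moment, N m; "gripper_width": finger opening in m.
Only numpy, scipy, OpenCV 4.12 (cv2) and the standard library are available. Lean on these libraries where they do the work, as an engineer would, in place of code of your own. Each camera call takes 0.05 s, during which the arm holds its last target. There are 200 camera calls.

## Working session

There is one attempt and no reset: what is moved stays moved. The work goes in short steps, Python scripts to look and compute and a shell command to move; the robot and the scene stay as the last step left them, time stands still between calls to the robot, and variables do not carry over. Pictures are saved under pics/ and viewed, about 12 in all and at most 16, crops included, and the job is handed in when it is done.

```bash
ls && mkdir -p pics && python3 - <<'E'
from rig import *
import cv2
for n in ("top","side"):
    c=camera(n); cv2.imwrite(f"pics/{n}0.png",cv2.resize(c["image"][:,:,::-1],None,fx=1.5625,fy=1.5625,interpolation=cv2.INTER_CUBIC)); print(n,c["camera_matrix"].tolist(),c["R"].round(4).tolist(),c["t"].round(4).tolist())
print(get_state())
E
```

```text
pics
top [[378.7292999045505, 0.0, 260.41790521873315], [0.0, 378.7292999045505, 193.071329510206], [0.0, 0.0, 1.0]] [[-0.0284, -0.9993, -0.0243], [-0.996, 0.0304, -0.0843], [0.085, 0.0218, -0.9961]] [0.048, 0.4966, 1.0587]
side [[351.3771358525878, 0.0, 251.19905160943665], [0.0, 351.3771358525878, 195.6301772064525], [0.0, 0.0, 1.0]] [[0.8655, -0.5007, -0.0156], [-0.3495, -0.5814, -0.7348], [0.3588, 0.6414, -0.6781]] [-0.4269, 0.2237, 0.682]
{'t': 0.1, 'q': array([ 5.46439770e+01,  1.03994663e+01,  9.21261956e+01, -2.10925896e-03,
        7.75689765e+01, -1.18207070e+01]), 'joint_velocities': array([-0.12055996, -0.12382909, -0.06388155,  0.02099998,  0.0588882 ,
        0.01527927]), 'joint_efforts': array([ 7.40842370e-04, -4.45880520e+01, -3.52237630e+01, -2.11031629e-04,
        4.19268559e-03, -1.06304537e-05]), 'eef_pos': array([0.22930367, 0.52674226, 0.23045403]), 'tcp_rot': array([-1.79982629e+02,  9.30531945e-02,  6.64651539e+01]), 'force': array([ 0.04414391,  0.4615105 , -0.6341543 ]), 'moment': array([-0.01685472, -0.01497497,  0.02723788]), 'gripper_width': 0.08539371082526857}
```

View pics/top0.png

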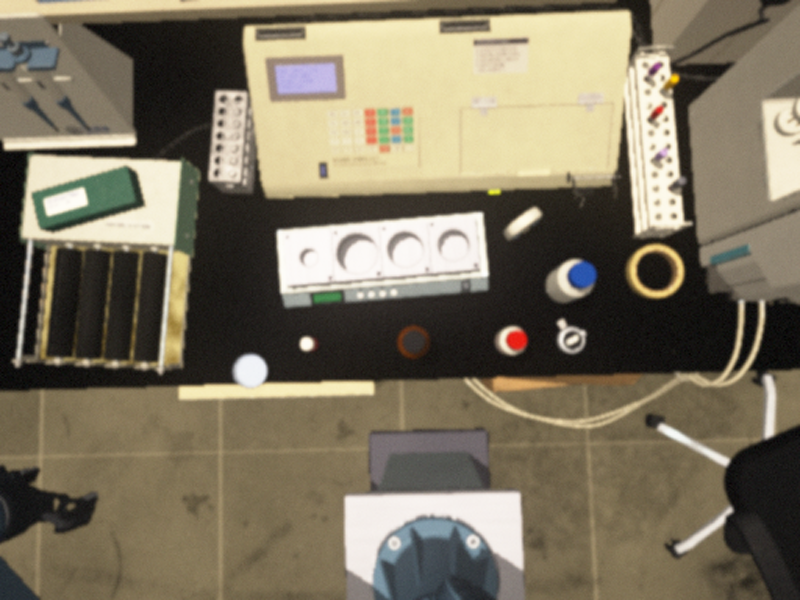

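View pics/side0.png

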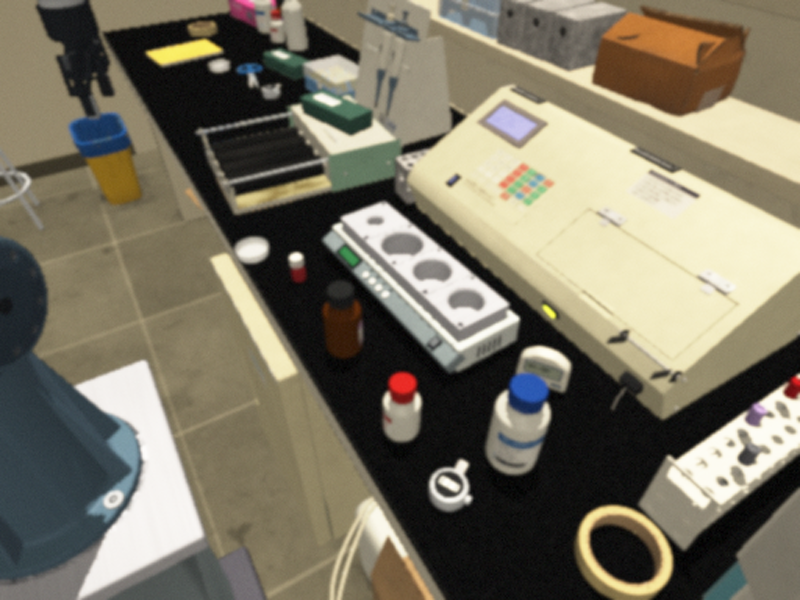

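Top view (viewed px): vial (307,344), brown b (413,341), red-cap c (514,340), blue-cap a (582,275); wells at (309,257), (356,253), (405,249), (454,245). I'll enlarge the work area in both views.

```bash
cat > h.py <<'E'
from rig import *
import numpy as np, cv2
def proj(n,P,c=None):
    c=c or camera(n); K,R,t=map(np.array,(c["camera_matrix"],c["R"],c["t"]))
    v=cv2.projectPoints(np.array(P,float).reshape(-1,1,3),cv2.Rodrigues(R)[0],t,K,None)[0]; return v.reshape(-1,2)
def back(c,uv,z):
    K,R,t=map(np.array,(c["camera_matrix"],c["R"],c["t"])); o=-R.T@t
    d=R.T@np.linalg.inv(K)@np.array([uv[0],uv[1],1.]); return o+d*(z-o[2])/d[2]
def crop(n,x0,y0,x1,y1,f,name):
    c=camera(n); im=cv2.resize(c["image"][y0:y1,x0:x1,::-1],None,fx=f,fy=f,interpolation=cv2.INTER_CUBIC)
    cv2.imwrite(f"pics/{name}.png",im); return c
E
python3 - <<'E'
from h import *
crop("top",170,125,400,240,3.4,"topc"); crop("side",180,120,380,310,3.1,"sidec")
E
```

```text
(no output)
```

View pics/topc.png

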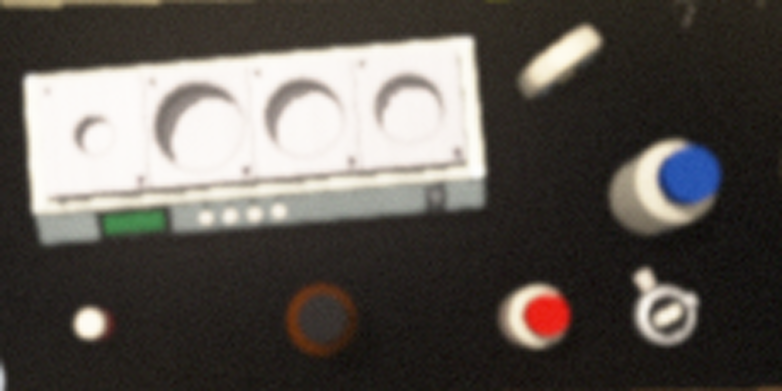

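View pics/sidec.png

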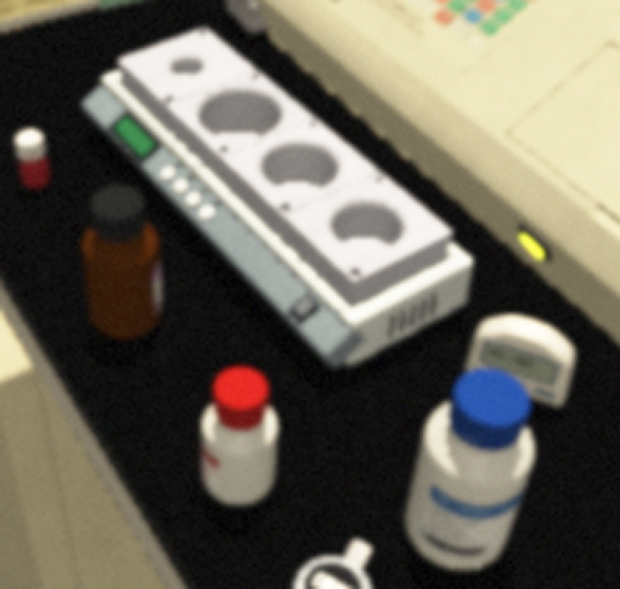

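Top crop: wells vial (95,135), then the widest (200,127), middle (304,118), smallest (408,110); so the row order is vial, a, b, c. Caps are vial (90,323), b (322,317), c (547,315), a (690,174). Side crop cap tops: (30,138), (118,200), (241,386), (493,396); wells (187,65), (240,113), (300,166), (367,224).

```bash
python3 - <<'E'
from h import *
T=camera("top");S=camera("side")
it={"vial":((90,323),(30,138),.048),"b":((322,317),(118,200),.118),"c":((547,315),(241,386),.096),"a":((690,174),(493,396),.135),
"wv":((95,135),(187,65),.076),"wa":((200,127),(240,113),.076),"wb":((304,118),(300,166),.076),"wc":((408,110),(367,224),.076)}
W=[]
for k,(a,b,z) in it.items():
    u=np.array([170,125])+(np.array(a)+.5)/3.4-.5; v=np.array([180,120])+(np.array(b)+.5)/3.1-.5
    A=back(T,u,z);B=back(S,v,z)
    print(k,A[:2].round(4),B[:2].round(4),"mm diff",((A-B)[:2]*1e3).round(1))
    if k[0]=="w":W.append((A+B)[:2]/2)
W=np.array(W);print(np.diff(W,axis=0),np.linalg.norm(W[3]-W[0])/3); d=W[3]-W[0]; print("row yaw (y axis wv-wc)",np.degrees(np.arctan2(-(-d[0]),-d[1])))
E
```

```text
vial [0.427  0.2134] [0.4261 0.2124] mm diff [0.9 1. ]
b [0.4251 0.0229] [0.4244 0.0236] mm diff [ 0.7 -0.7]
c [ 0.422  -0.1508] [ 0.422 -0.15 ] mm diff [ 0.  -0.8]
a [ 0.5235 -0.2556] [ 0.524  -0.2565] mm diff [-0.5  0.9]
wv [0.5773 0.2018] [0.5762 0.2027] mm diff [ 1.1 -0.9]
wa [0.581 0.117] [0.5799 0.1168] mm diff [1.2 0.2]
wb [0.5856 0.0332] [0.5844 0.0318] mm diff [1.2 1.4]
wc [ 0.5894 -0.0503] [ 0.5897 -0.0511] mm diff [-0.4  0.8]
[[ 0.00369684 -0.08536061]
 [ 0.0045774  -0.08439276]
 [ 0.00452148 -0.08322491]] 0.08443389713485837
row yaw (y axis wv-wc) 2.8955710892334663
```

Both views agree to about 1 mm, the pitch is 84.4 mm against 85 nominal, and the row is turned 2.9°.

Plan:
- Hold yaw at 0 (tool x = world x, tool y = -y, tool z = -z), with the jaws along x and so across the row.
- Work from short to tall (vial, c, b, a), so the gripper body clears bottles already placed.

The first move turns the tool.

```bash
python3 -m handwheel '[[0,0,0,0,0,0.2,1],[0,0,0,0,0,0.2,1],[0,0,0,0,0,0.2,1],[0,0,0,0,0,0.2,1],[0,0,0,0,0,0.2,1],[0,0,0,0,0,0.2,1],[0,0,0,0,0,0.2,1],[0,0,0,0,0,0.2,1],[0,0,0,0,0,0.2,1],[0,0,0,0,0,0.2,1],[0,0,0,0,0,0.2,1],[0,0,0,0,0,0.015,1]]' 40
python3 -m handwheel '[[0.5,0.8,0,0,0,0,1],[0.5,0.8,0,0,0,0,1],[0.5,0.8,0,0,0,0,1],[0.5,0.8,0,0,0,0,1],[0.5,0.8,0,0,0,0,1],[0.5,0.8,0,0,0,0,1],[0.5,0.8,0,0,0,0,1],[0.5,0.8,0,0,0,0,1],[0.5,0.8,0,0,0,0,1],[0.43,0.63,0,0,0,0,1],[0,0,0,0,0,0,1]]'
```

```text
t: 1.3
eef_pos: [0.2296, 0.5271, 0.2312]
tcp_rot: [180.0, 0.0, -0.2]
force: [-0.1, 0.0, -0.9]
gripper_width: 0.0855
t: 2.22
eef_pos: [0.4297, 0.2099, 0.2316]
tcp_rot: [179.9, -0.1, -0.1]
force: [1.0, -0.8, 0.2]
gripper_width: 0.0857
```

```bash
python3 -m handwheel '[[0,0,0.7,0,0,0,0.2],[0,0,0.7,0,0,0,0.2],[0,0,0.7,0,0,0,0.2],[0,0,0.7,0,0,0,0.2],[0,0,0.4,0,0,0,0.2],[0,0,0,0,0,0,0.2],[0,0,0,0,0,0,0.2],[0,0,0,0,0,0,0.2]]'; python3 - <<'E'
from h import *
crop("top",170,160,290,240,5,"t1");crop("side",120,120,280,240,5,"s1"); s=get_state(); print(s["eef_pos"],proj("side",[s["eef_pos"]]))
E
```

```text
t: 2.88
eef_pos: [0.4277, 0.2145, 0.1045]
tcp_rot: [-180.0, -0.1, 0.1]
force: [0.2, 0.4, 0.1]
gripper_width: 0.0509
[0.42814341 0.21450806 0.10499627] [[186.76719863 145.84231602]]
```

View pics/s1.png

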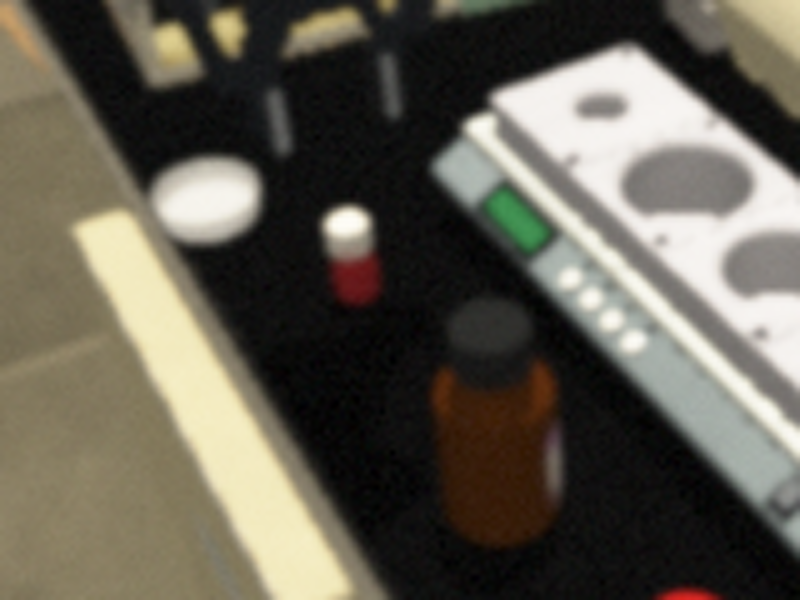

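The side crop shows the fingertips at (284,155) and (392,118), straddling the vial cap at (348,222) directly below them. Descend and grip.

```bash
python3 -m handwheel '[[-0.02,0.03,0.5,0,0,0,0.2],[0,0,0.5,0,0,0,0.2],[0,0,0.5,0,0,0,0.2],[0,0,0.5,0,0,0,0.2],[0,0,0.05,0,0,0,0.2],[0,0,0,0,0,0,-1],[0,0,0,0,0,0,-1],[0,0,0,0,0,0,-1],[0,0,0,0,0,0,-1],[0,0,0,0,0,0,-1],[0,0,0,0,0,0,-1]]' 30
python3 -m handwheel '[[0,0,-0.2,0,0,0,-1],[0,0,-0.5,0,0,0,-1],[0,0,-0.7,0,0,0,-1],[0,0,-0.7,0,0,0,-1],[0,0,-0.7,0,0,0,-1],[0,0,-0.3,0,0,0,-1],[0,0,0,0,0,0,-1]]'
```

```text
t: 3.95
eef_pos: [0.4274, 0.2132, 0.0227]
tcp_rot: [-180.0, -0.2, 0.0]
force: [-0.6, 1.3, 6.4]
gripper_width: 0.0208
t: 4.53
eef_pos: [0.4284, 0.2134, 0.1493]
tcp_rot: [-179.9, -0.4, 0.0]
force: [0.3, 0.2, -0.1]
gripper_width: 0.021
```

```bash
python3 -m handwheel '[[0.2,0,0,0,0,0,-1],[0.5,0.05,0,0,0,0,-1],[0.6,0.05,0,0,0,0,-1],[0.7,0.05,0,0,0,0,-1],[0.6,0.05,0,0,0,0,-1],[0.6,0.05,0,0,0,0,-1],[0.4,0.02,0,0,0,0,-1],[0.12,0,0,0,0,0,-1],[0,0,0,0,0,0,-1],[0,0,0,0,0,0,-1],[0,0,0,0,0,0,-1]]'; python3 - <<'E'
from h import *
crop("top",170,130,290,220,5,"t2");crop("side",180,70,300,160,5,"s2"); 
S=np.array([get_state()["eef_pos"] for _ in range(1)]); print(S)
E
cd pics && python3 -c "
import cv2,numpy as np
cv2.imwrite('ts2.png',np.vstack([cv2.imread('t2.png')[:300],cv2.imread('s2.png')[:300]]) if 0 else cv2.resize(np.hstack([cv2.imread('t2.png'),cv2.imread('s2.png')]),(800,300)))"
```

```text
t: 5.45
eef_pos: [0.5734, 0.2022, 0.1443]
tcp_rot: [180.0, 0.1, 0.0]
force: [-0.2, 0.6, 0.2]
gripper_width: 0.021
[[0.57376274 0.20232306 0.14501096]]
```

View pics/ts2.png

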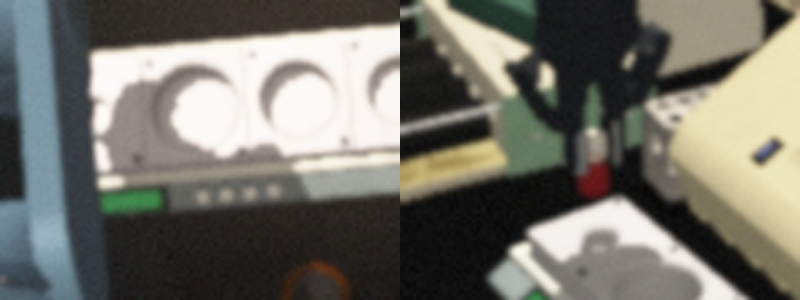

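```bash
python3 - <<'E'
from h import *
p=get_state()["eef_pos"]; q=proj("side",[[p[0],p[1],p[2]-.0227],[p[0],p[1],p[2]-.0227+.048]]); print((q-[180,70])*3.333+[400,0])
E
python3 -m handwheel '[[0.07,0,0.2,0,0,0,-1],[0,0,0.4,0,0,0,-1],[0,0,0.4,0,0,0,-1],[0,0,0.2,0,0,0,-1],[0,0,0.1,0,0,0,-1],[0,0,0.05,0,0,0,-1],[0,0,0,0,0,0,-1],[0,0,0,0,0,0,-1]]'
```

```text
[[595.287929   187.75583887]
 [592.80242317 133.63752332]]
t: 6.27
eef_pos: [0.5782, 0.2022, 0.092]
tcp_rot: [-180.0, -0.1, 0.0]
force: [1.0, -0.8, -0.5]
gripper_width: 0.0213
```

```bash
python3 -m handwheel '[[0,0,0.07,0,0,0,-1],[0,0,0.07,0,0,0,-1],[0,0,0.06,0,0,0,-1],[0,0,0,0,0,0,-1],[0,0,0,0,0,0,-1]]'; python3 -m handwheel '[[0,0,0.03,0,0,0,-1],[0,0,0,0,0,0,-1],[0,0,0,0,0,0,-1]]'
```

```text
t: 6.68
eef_pos: [0.5775, 0.202, 0.0831]
tcp_rot: [180.0, 0.0, 0.0]
force: [-0.1, 0.1, -0.3]
gripper_width: 0.0211
t: 6.93
eef_pos: [0.5777, 0.2021, 0.0821]
tcp_rot: [180.0, 0.0, 0.0]
force: [0.4, -0.6, 0.1]
gripper_width: 0.0212
```

```bash
python3 -m handwheel '[[0,0,0.025,0,0,0,-1],[0,0,0,0,0,0,-1],[0,0,0,0,0,0,-1]]'; python3 -m handwheel '[[0,0,0.02,0,0,0,-1],[0,0,0,0,0,0,-1],[0,0,0,0,0,0,-1]]'
```

```text
t: 7.18
eef_pos: [0.5776, 0.202, 0.081]
tcp_rot: [180.0, 0.0, 0.0]
force: [-0.3, 0.8, 0.4]
gripper_width: 0.021
t: 7.43
eef_pos: [0.5778, 0.2022, 0.0808]
tcp_rot: [-180.0, -0.0, 0.0]
force: [-1.7, 0.2, 5.8]
gripper_width: 0.0212
```

Contact of 5.8 N at TCP z 0.081, where the well floor should be. Release, then go to bottle_c.

```bash
python3 -m handwheel '[[0,0,0,0,0,0,0.1],[0,0,0,0,0,0,0.1],[0,0,0,0,0,0,0.1],[0,0,0,0,0,0,0.1],[0,0,-0.3,0,0,0,0.1],[0,0,-0.6,0,0,0,0.1],[0,0,-0.8,0,0,0,0.1],[0,0,-0.8,0,0,0,1],[0,0,-0.3,0,0,0,1],[0,0,0,0,0,0,1]]'
python3 -m handwheel '[[-0.35,0.8,0,0,0,0,1],[-0.35,0.8,0,0,0,0,1],[-0.35,0.8,0,0,0,0,1],[-0.35,0.8,0,0,0,0,1],[-0.35,0.8,0,0,0,0,1],[-0.35,0.8,0,0,0,0,1],[-0.35,0.8,0,0,0,0,1],[-0.35,0.8,0,0,0,0,1],[-0.35,0.8,0,0,0,0,1],[-0.35,0.8,0,0,0,0,1],[-0.35,0.8,0,0,0,0,1],[0,0,0,0,0,0,1]]'; python3 -m handwheel '[[0,0,0,0,0,0,1],[0,0,0,0,0,0,1]]'
```

```text
t: 8.27
eef_pos: [0.5804, 0.2025, 0.1977]
tcp_rot: [-179.9, -0.5, 0.0]
force: [0.2, -0.2, -0.4]
gripper_width: 0.0808
t: 9.27
eef_pos: [0.4213, -0.1542, 0.1913]
tcp_rot: [179.9, 0.1, -0.3]
force: [0.7, -0.6, -0.7]
gripper_width: 0.0852
t: 9.43
eef_pos: [0.4234, -0.1494, 0.1914]
tcp_rot: [-179.9, 0.1, -0.0]
force: [0.1, 0.1, 0.2]
gripper_width: 0.0854
```

```bash
python3 -m handwheel '[[-0.03,0.025,0.6,0,0,0,1],[0,0,0.8,0,0,0,1],[0,0,0.8,0,0,0,1],[0,0,0.8,0,0,0,1],[0,0,0.6,0,0,0,1],[0,0,0.18,0,0,0,1],[0,0,0,0,0,0,1],[0,0,0,0,0,0,1],[0,0,0,0,0,0,1]]'; python3 -m handwheel '[[0,0,0,0,0,0,-1],[0,0,0,0,0,0,-1],[0,0,0,0,0,0,-1],[0,0,0,0,0,0,-1],[0,0,0,0,0,0,-1],[0,0,0,0,0,0,-1],[0,0,0,0,0,0,-1]]' 50
```

```text
t: 10.18
eef_pos: [0.424, -0.1512, 0.0426]
tcp_rot: [179.9, -0.1, 0.1]
force: [0.2, -0.3, 0.8]
gripper_width: 0.0859
t: 10.77
eef_pos: [0.4231, -0.1515, 0.0424]
tcp_rot: [180.0, -0.1, 0.0]
force: [-2.3, 1.9, 10.6]
gripper_width: 0.0459
```

```bash
python3 - <<'E'
from h import *
crop("side",200,120,400,270,4,"s3")
E
```

```text
(no output)
```

View pics/s3.png

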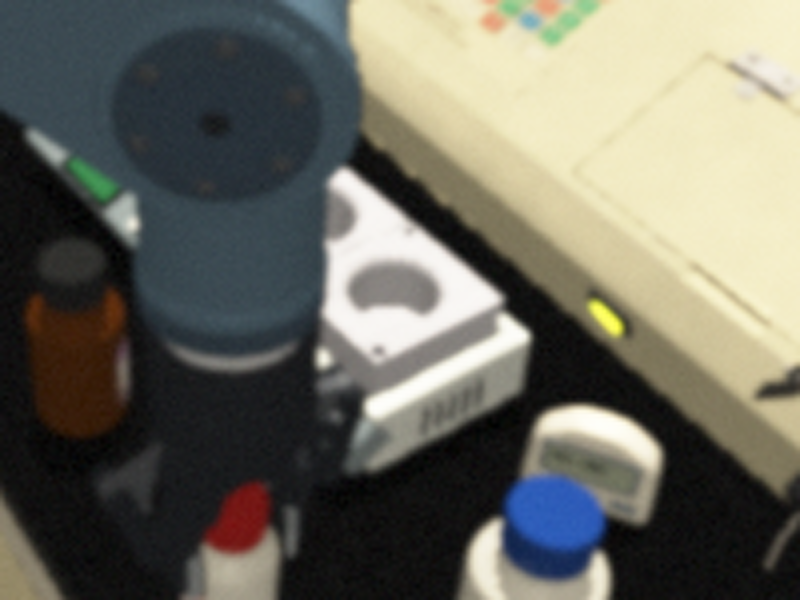

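The side crop shows bottle_c between the fingers, with its cap (240,515) free below the gripper body. Lift and carry.

```bash
python3 -m handwheel '[[0,0,-0.2,0,0,0,-1],[0,0,-0.4,0,0,0,-1],[0,0,-0.6,0,0,0,-1],[0,0,-0.6,0,0,0,-1],[0,0,-0.6,0,0,0,-1],[0,0,-0.4,0,0,0,-1],[0,0,-0.2,0,0,0,-1],[0,0,0,0,0,0,-1]]'; python3 -m handwheel '[[0.16,-0.1,0,0,0,0,-1],[0.4,-0.24,0,0,0,0,-1],[0.6,-0.36,0,0,0,0,-1],[0.6,-0.36,0,0,0,0,-1],[0.6,-0.36,0,0,0,0,-1],[0.6,-0.36,0,0,0,0,-1],[0.6,-0.36,0,0,0,0,-1],[0.4,-0.24,0,0,0,0,-1],[0.2,-0.09,0,0,0,0,-1],[0,0,0,0,0,0,-1],[0,0,0,0,0,0,-1],[0,0,0,0,0,0,-1]]';python3 -m handwheel '[[0,0,0,0,0,0,-1],[0,0,0,0,0,0,-1]]'
python3 - <<'E'
from h import *
crop("side",230,90,380,220,5,"s4"); p=get_state()["eef_pos"]; print(p,(proj("side",[[p[0],p[1],p[2]-.0424],[.5894,-.0521,.076]])-[230,90])*5)
E
```

```text
t: 11.48
eef_pos: [0.4236, -0.1517, 0.1632]
tcp_rot: [179.9, -0.2, 0.0]
force: [1.2, -0.7, -0.5]
gripper_width: 0.0454
t: 12.48
eef_pos: [0.5876, -0.0525, 0.1601]
tcp_rot: [-180.0, 0.1, -0.0]
force: [-0.0, 0.3, -1.4]
gripper_width: 0.0451
t: 12.65
eef_pos: [0.5883, -0.0528, 0.1611]
tcp_rot: [180.0, 0.0, -0.0]
force: [0.5, -0.2, -1.0]
gripper_width: 0.0457
[ 0.58846548 -0.05274985  0.16128657] [[347.28473047 440.89145251]
 [340.88151737 511.0531587 ]]
```

View pics/s4.png

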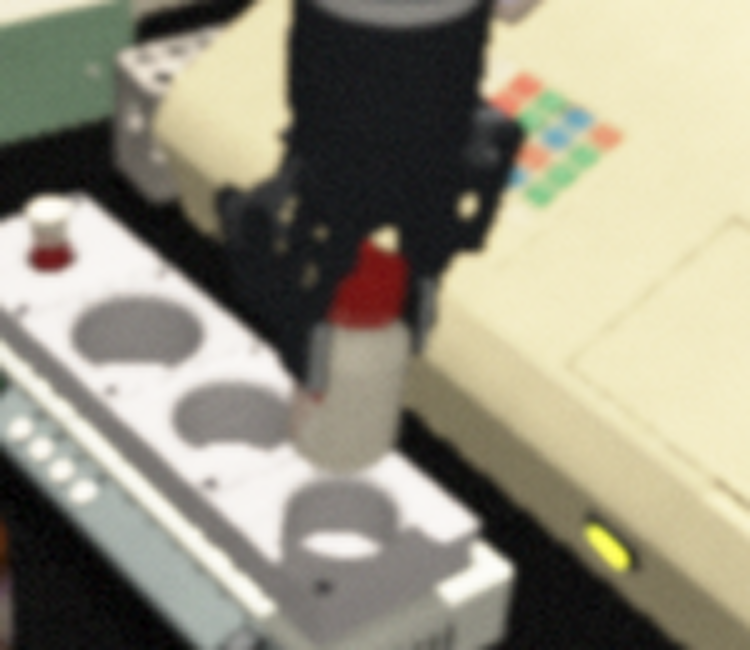

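The vial stands upright in its well (50,235). Bottle_c's foot is centred at about x 346 over its well at (341,515), as predicted. Lower it.

```bash
python3 -m handwheel '[[0.02,-0.015,0.2,0,0,0,-1],[0,0,0.4,0,0,0,-1],[0,0,0.4,0,0,0,-1],[0,0,0.3,0,0,0,-1],[0,0,0.15,0,0,0,-1],[0,0,0.1,0,0,0,-1],[0,0,0,0,0,0,-1],[0,0,0,0,0,0,-1]]'; python3 -m handwheel '[[0,0,0.07,0,0,0,-1],[0,0,0.07,0,0,0,-1],[0,0,0.06,0,0,0,-1],[0,0,0.05,0,0,0,-1],[0,0,0,0,0,0,-1],[0,0,0,0,0,0,-1]]'
```

```text
t: 13.42
eef_pos: [0.5899, -0.0516, 0.0992]
tcp_rot: [180.0, -0.0, 0.0]
force: [2.0, -0.3, -3.1]
gripper_width: 0.0453
t: 13.92
eef_pos: [0.5899, -0.0515, 0.089]
tcp_rot: [-180.0, -0.0, 0.0]
force: [2.9, -1.1, -2.8]
gripper_width: 0.0456
```

```bash
python3 -m handwheel '[[0,0,0.03,0,0,0,-1],[0,0,0.02,0,0,0,-1],[0,0,0,0,0,0,-1],[0,0,0,0,0,0,-1]]'; python3 -m handwheel '[[0,0,0.02,0,0,0,-1],[0,0,0,0,0,0,-1],[0,0,0,0,0,0,-1]]'
```

```text
t: 14.25
eef_pos: [0.5899, -0.0516, 0.0872]
tcp_rot: [180.0, -0.0, 0.0]
force: [2.3, -0.9, -0.5]
gripper_width: 0.0454
t: 14.5
eef_pos: [0.59, -0.0517, 0.0866]
tcp_rot: [180.0, -0.0, 0.0]
force: [2.3, -1.4, 1.6]
gripper_width: 0.0454
```

```bash
python3 -m handwheel '[[0,0,0.02,0,0,0,-1],[0,0,0,0,0,0,-1],[0,0,0,0,0,0,-1]]'; python3 -m handwheel '[[0,0,0,0,0,0,0.6],[0,0,0,0,0,0,0.8],[0,0,0,0,0,0,0.8],[0,0,0,0,0,0,0.8],[0,0,-0.3,0,0,0,0.8],[0,0,-0.6,0,0,0,0.8],[0,0,-0.8,0,0,0,0.8],[0,0,-0.8,0,0,0,1],[0,0,-0.4,0,0,0,1],[0,0,0,0,0,0,1]]'
python3 -m handwheel '[[-0.4,-0.17,0,0,0,0,1],[-0.6,-0.3,0,0,0,0,1],[-0.7,-0.3,0,0,0,0,1],[-0.7,-0.3,0,0,0,0,1],[-0.7,-0.3,0,0,0,0,1],[-0.7,-0.3,0,0,0,0,1],[-0.33,-0.2,0,0,0,0,1],[0,0,0,0,0,0,1],[0,0,0,0,0,0,1],[0,0,0,0,0,0,1]]'
```

```text
t: 14.75
eef_pos: [0.59, -0.0519, 0.0865]
tcp_rot: [180.0, -0.0, 0.0]
force: [-0.5, -2.7, 6.7]
gripper_width: 0.0456
t: 15.58
eef_pos: [0.5925, -0.0522, 0.2077]
tcp_rot: [179.9, -0.5, 0.0]
force: [1.4, 0.4, 0.1]
gripper_width: 0.0853
t: 16.42
eef_pos: [0.4252, 0.0229, 0.2017]
tcp_rot: [180.0, -0.0, 0.0]
force: [-0.2, -1.4, -0.2]
gripper_width: 0.085
```

```bash
python3 -m handwheel '[[0,0,0.6,0,0,0,1],[0,0,0.8,0,0,0,1],[0,0,0.8,0,0,0,1],[0,0,0.8,0,0,0,1],[0,0,0.5,0,0,0,1],[0,0,0.14,0,0,0,1],[0,0,0,0,0,0,1],[0,0,0,0,0,0,1]]'; python3 -m handwheel '[[0,0,0,0,0,0,-1],[0,0,0,0,0,0,-1],[0,0,0,0,0,0,-1],[0,0,0,0,0,0,-1],[0,0,0,0,0,0,-1],[0,0,0,0,0,0,-1],[0,0,0,0,0,0,-1]]' 60
python3 -m handwheel '[[0,0,-0.2,0,0,0,-1],[0,0,-0.4,0,0,0,-1],[0,0,-0.6,0,0,0,-1],[0,0,-0.6,0,0,0,-1],[0,0,-0.6,0,0,0,-1],[0,0,-0.4,0,0,0,-1],[0,0,-0.2,0,0,0,-1],[0,0,0,0,0,0,-1],[0,0,0,0,0,0,-1]]'
```

```text
t: 17.08
eef_pos: [0.4255, 0.0228, 0.0564]
tcp_rot: [180.0, -0.0, -0.0]
force: [0.0, -0.2, -0.0]
gripper_width: 0.0854
t: 17.67
eef_pos: [0.4257, 0.023, 0.0577]
tcp_rot: [180.0, -0.1, 0.0]
force: [-3.5, -0.4, 9.4]
gripper_width: 0.0531
t: 18.42
eef_pos: [0.4244, 0.0233, 0.1758]
tcp_rot: [180.0, -0.0, 0.0]
force: [-0.3, 1.1, -2.7]
gripper_width: 0.0528
```

```bash
python3 -m handwheel '[[0.16,-0.01,0,0,0,0,-1],[0.4,-0.02,0,0,0,0,-1],[0.6,-0.04,0,0,0,0,-1],[0.6,-0.04,0,0,0,0,-1],[0.6,-0.04,0,0,0,0,-1],[0.6,-0.04,0,0,0,0,-1],[0.5,-0.03,0,0,0,0,-1],[0.4,-0.02,0,0,0,0,-1],[0.15,0,0,0,0,0,-1],[0,0,0,0,0,0,-1],[0,0,0,0,0,0,-1],[0,0,0,0,0,0,-1]]'
python3 - <<'E'
from h import *
crop("side",200,80,360,210,5,"s5"); p=get_state()["eef_pos"]; print(p,(proj("side",[[p[0],p[1],p[2]-.0572],[.5851,.0328,.076]])-[200,80])*5)
E
```

```text
t: 19.42
eef_pos: [0.5837, 0.033, 0.1749]
tcp_rot: [-180.0, 0.1, 0.0]
force: [-0.1, 0.8, -2.7]
gripper_width: 0.0534
[0.58383456 0.03295823 0.17533347] [[382.69835061 395.96641629]
 [382.17617979 464.50752147]]
```

View pics/s5.png

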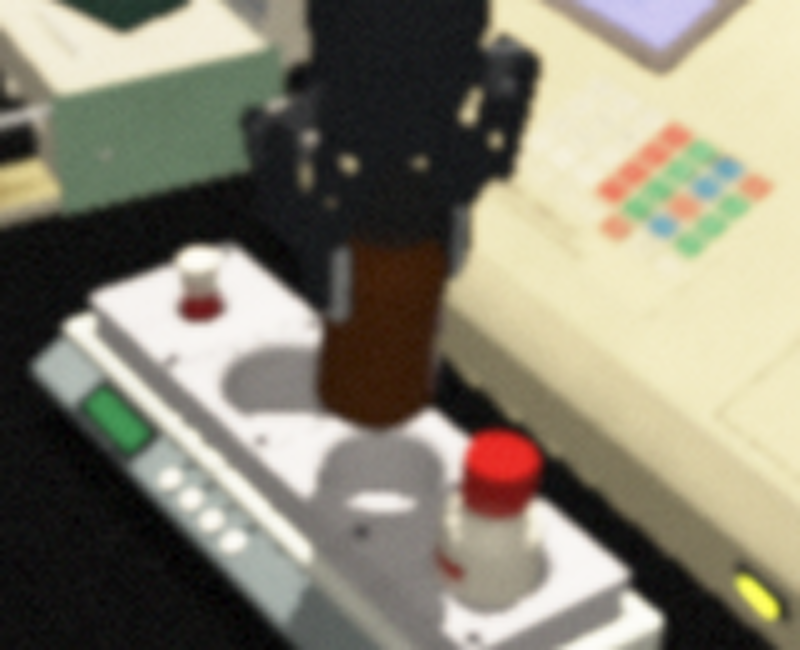

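Bottle_c stands seated in its well (495,520) and the vial is fine. Bottle_b's foot, at about (378,400), is over its well at (380,468). Lower it.

```bash
python3 -m handwheel '[[0.02,0,0.2,0,0,0,-1],[0,0,0.4,0,0,0,-1],[0,0,0.4,0,0,0,-1],[0,0,0.35,0,0,0,-1],[0,0,0.2,0,0,0,-1],[0,0,0.1,0,0,0,-1],[0,0,0,0,0,0,-1],[0,0,0,0,0,0,-1]]'; python3 -m handwheel '[[0,0,0.07,0,0,0,-1],[0,0,0.07,0,0,0,-1],[0,0,0.05,0,0,0,-1],[0,0,0,0,0,0,-1],[0,0,0,0,0,0,-1]]'; python3 -m handwheel '[[0,0,0.03,0,0,0,-1],[0,0,0.02,0,0,0,-1],[0,0,0,0,0,0,-1],[0,0,0,0,0,0,-1]]'
```

```text
t: 20.18
eef_pos: [0.586, 0.0327, 0.11]
tcp_rot: [180.0, -0.0, 0.0]
force: [2.6, -2.0, -4.0]
gripper_width: 0.053
t: 20.6
eef_pos: [0.5862, 0.0329, 0.1025]
tcp_rot: [180.0, -0.1, 0.0]
force: [4.8, -1.9, -2.6]
gripper_width: 0.0534
t: 20.93
eef_pos: [0.5862, 0.0328, 0.1006]
tcp_rot: [180.0, -0.1, 0.0]
force: [4.1, -1.9, 0.1]
gripper_width: 0.0531
```

```bash
python3 -m handwheel '[[0.03,0.015,0,0,0,0,-1],[0,0,0,0,0,0,-1],[0,0,0.03,0,0,0,-1],[0,0,0.02,0,0,0,-1],[0,0,0,0,0,0,-1],[0,0,0,0,0,0,-1]]'; python3 -m handwheel '[[0,0,0.02,0,0,0,-1],[0,0,0.02,0,0,0,-1],[0,0,0,0,0,0,-1],[0,0,0,0,0,0,-1]]'
```

```text
t: 21.43
eef_pos: [0.5864, 0.0324, 0.098]
tcp_rot: [-180.0, 0.1, 0.0]
force: [0.5, -1.5, -0.3]
gripper_width: 0.0533
t: 21.77
eef_pos: [0.5865, 0.0323, 0.0979]
tcp_rot: [180.0, 0.1, 0.0]
force: [-4.6, -0.3, 9.2]
gripper_width: 0.0532
```

Seated with 9 N of contact at z 0.098. Release and go to bottle_a.

```bash
python3 -m handwheel '[[0,0,0,0,0,0,1],[0,0,0,0,0,0,1],[0,0,0,0,0,0,1],[0,0,0,0,0,0,1],[0,0,-0.3,0,0,0,1],[0,0,-0.6,0,0,0,1],[0,0,-0.8,0,0,0,1],[0,0,-0.8,0,0,0,1],[0,0,-0.5,0,0,0,1],[0,0,0,0,0,0,1]]'
python3 -m handwheel '[[-0.1,0.4,0,0,0,0,1],[-0.15,0.8,0,0,0,0,1],[-0.2,0.8,0,0,0,0,1],[-0.2,0.8,0,0,0,0,1],[-0.2,0.8,0,0,0,0,1],[-0.2,0.8,0,0,0,0,1],[-0.2,0.8,0,0,0,0,1],[-0.2,0.8,0,0,0,0,1],[-0.1,0.8,0,0,0,0,1],[-0.02,0.4,0,0,0,0,1],[0,0,0,0,0,0,1],[0,0,0,0,0,0,1]]'; python3 -m handwheel '[[0,0,0,0,0,0,1],[0,0,0,0,0,0,1]]'
python3 - <<'E'
from h import *
crop("side",240,130,400,320,3.1,"s6")
E
```

```text
t: 22.6
eef_pos: [0.59, 0.032, 0.2236]
tcp_rot: [179.9, -0.6, 0.0]
force: [0.3, 0.1, 1.2]
gripper_width: 0.0856
t: 23.6
eef_pos: [0.5239, -0.2559, 0.2163]
tcp_rot: [-179.9, 0.0, -0.1]
force: [-0.0, 1.4, 0.1]
gripper_width: 0.0853
t: 23.77
eef_pos: [0.5244, -0.2542, 0.2165]
tcp_rot: [-180.0, 0.0, 0.1]
force: [-0.2, -0.1, 0.3]
gripper_width: 0.0849
```

View pics/s6.png

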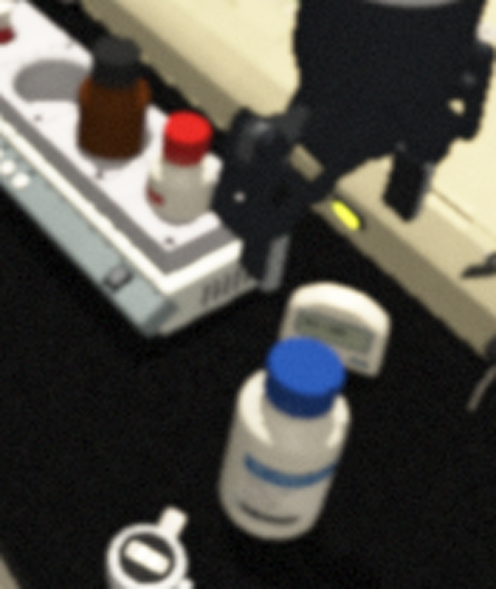

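Bottles b and c stand upright in their wells. The fingers at (270,275) and (405,195) straddle the blue cap at (305,365). Descend on bottle_a.

```bash
python3 -m handwheel '[[-0.015,0.04,0.6,0,0,0,1],[0,0,0.7,0,0,0,1],[0,0,0.7,0,0,0,1],[0,0,0.6,0,0,0,1],[0,0,0.5,0,0,0,1],[0,0,0.4,0,0,0,1],[0,0,0.16,0,0,0,1],[0,0,0,0,0,0,1],[0,0,0,0,0,0,1]]'; python3 -m handwheel '[[0,0,0,0,0,0,-1],[0,0,0,0,0,0,-1],[0,0,0,0,0,0,-1],[0,0,0,0,0,0,-1],[0,0,0,0,0,0,-1],[0,0,0,0,0,0,-1],[0,0,0,0,0,0,-1]]' 80
python3 -m handwheel '[[0,0,-0.2,0,0,0,-1],[0,0,-0.4,0,0,0,-1],[0,0,-0.6,0,0,0,-1],[0,0,-0.6,0,0,0,-1],[0,0,-0.6,0,0,0,-1],[0,0,-0.4,0,0,0,-1],[0,0,-0.2,0,0,0,-1],[0,0,0,0,0,0,-1],[0,0,0,0,0,0,-1]]'
```

```text
t: 24.57
eef_pos: [0.524, -0.2569, 0.0708]
tcp_rot: [180.0, -0.0, 0.1]
force: [-0.1, 0.4, 0.2]
gripper_width: 0.0854
t: 25.15
eef_pos: [0.5248, -0.2581, 0.0728]
tcp_rot: [179.9, -0.2, 0.0]
force: [-1.9, 1.5, 7.8]
gripper_width: 0.0599
t: 25.9
eef_pos: [0.5233, -0.2571, 0.1899]
tcp_rot: [-180.0, 0.0, 0.0]
force: [-0.3, -0.3, -4.6]
gripper_width: 0.06
```

Carry bottle_a round the front of the row.

```bash
python3 -m handwheel '[[-0.2,-0.1,0,0,0,0,-1],[-0.4,-0.3,0,0,0,0,-1],[-0.5,-0.4,0,0,0,0,-1],[-0.5,-0.5,0,0,0,0,-1],[-0.3,-0.6,0,0,0,0,-1],[-0.2,-0.7,0,0,0,0,-1],[0,-0.7,0,0,0,0,-1],[0,-0.7,0,0,0,0,-1],[0,-0.7,0,0,0,0,-1],[0,-0.7,0,0,0,0,-1],[0,-0.7,0,0,0,0,-1],[0,-0.7,0,0,0,0,-1]]'; python3 -m handwheel '[[0,-0.7,0,0,0,0,-1],[0,-0.7,0,0,0,0,-1],[0,-0.6,0,0,0,0,-1],[0,-0.4,0,0,0,0,-1],[0,-0.2,0,0,0,0,-1],[0,0,0,0,0,0,-1],[0,0,0,0,0,0,-1],[0,0,0,0,0,0,-1]]'
```

```text
t: 26.9
eef_pos: [0.4376, 0.0162, 0.1887]
tcp_rot: [-180.0, 0.2, -0.0]
force: [0.2, 0.3, -4.1]
gripper_width: 0.0601
t: 27.57
eef_pos: [0.4392, 0.1177, 0.1898]
tcp_rot: [180.0, 0.1, -0.0]
force: [-0.1, -0.8, -4.2]
gripper_width: 0.0601
```

```bash
python3 -m handwheel '[[0.2,0,0,0,0,0,-1],[0.4,0,0,0,0,0,-1],[0.5,0,0,0,0,0,-1],[0.6,0,0,0,0,0,-1],[0.6,0,0,0,0,0,-1],[0.5,0,0,0,0,0,-1],[0.4,0,0,0,0,0,-1],[0.25,0,0,0,0,0,-1],[0.12,0,0,0,0,0,-1],[0,0,0,0,0,0,-1],[0,0,0,0,0,0,-1],[0,0,0,0,0,0,-1]]'
python3 - <<'E'
from h import *
crop("side",180,70,340,200,5,"s7"); p=get_state()["eef_pos"]; print(p,(proj("side",[[p[0],p[1],p[2]-.072],[.5808,.1177,.076]])-[180,70])*5)
E
```

```text
t: 28.57
eef_pos: [0.5817, 0.1184, 0.19]
tcp_rot: [180.0, 0.1, -0.0]
force: [-0.5, 1.0, -3.7]
gripper_width: 0.0604
[0.58165488 0.11851038 0.19015998] [[386.35528504 359.99155592]
 [386.05162256 429.13538762]]
```

View pics/s7.png

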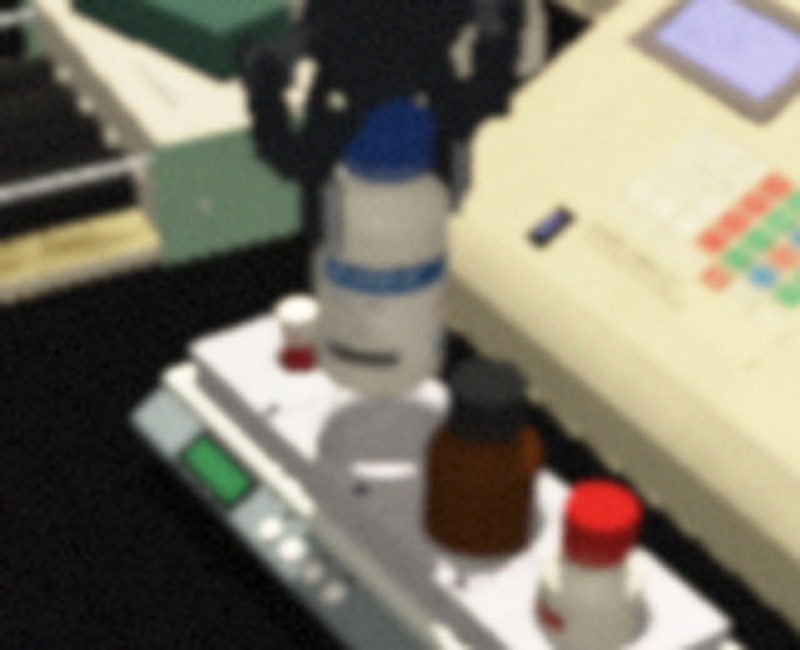

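The other three stand upright. Bottle_a's foot is at about x 381 and the well centre at 386, so it sits slightly left. I'll shift +x and -y by about 1 mm each and lower it.

```bash
python3 -m handwheel '[[0.02,0.035,0.2,0,0,0,-1],[0,0,0.4,0,0,0,-1],[0,0,0.4,0,0,0,-1],[0,0,0.35,0,0,0,-1],[0,0,0.2,0,0,0,-1],[0,0,0.1,0,0,0,-1],[0,0,0,0,0,0,-1],[0,0,0,0,0,0,-1]]'; python3 -m handwheel '[[0,0,0.07,0,0,0,-1],[0,0,0.07,0,0,0,-1],[0,0,0.07,0,0,0,-1],[0,0,0.05,0,0,0,-1],[0,0,0,0,0,0,-1],[0,0,0,0,0,0,-1]]'
```

```text
t: 29.33
eef_pos: [0.5834, 0.1173, 0.1247]
tcp_rot: [-180.0, -0.0, 0.0]
force: [0.4, 1.2, -3.8]
gripper_width: 0.0599
t: 29.83
eef_pos: [0.583, 0.1173, 0.1137]
tcp_rot: [-180.0, 0.0, 0.0]
force: [-0.0, 0.0, -4.5]
gripper_width: 0.0597
```

```bash
python3 -m handwheel '[[0,0,0.05,0,0,0,-1],[0,0,0.04,0,0,0,-1],[0,0,0,0,0,0,-1],[0,0,0,0,0,0,-1]]'; python3 -m handwheel '[[0,0,0.02,0,0,0,-1],[0,0,0.02,0,0,0,-1],[0,0,0,0,0,0,-1],[0,0,0,0,0,0,-1]]'
```

```text
t: 30.17
eef_pos: [0.583, 0.1173, 0.1101]
tcp_rot: [-180.0, 0.0, 0.0]
force: [-0.7, -0.5, -4.8]
gripper_width: 0.0601
t: 30.5
eef_pos: [0.5833, 0.1173, 0.109]
tcp_rot: [-180.0, -0.0, 0.0]
force: [-0.7, 0.4, -2.1]
gripper_width: 0.06
```

```bash
python3 -m handwheel '[[0,0,0.025,0,0,0,-1],[0,0,0,0,0,0,-1],[0,0,0,0,0,0,-1]]'; python3 -m handwheel '[[0,0,0.015,0,0,0,-1],[0,0,0,0,0,0,-1],[0,0,0,0,0,0,-1]]'
```

```text
t: 30.75
eef_pos: [0.5833, 0.1175, 0.1089]
tcp_rot: [-180.0, -0.0, 0.0]
force: [-3.6, -0.0, 5.0]
gripper_width: 0.0604
t: 31.0
eef_pos: [0.5834, 0.1175, 0.1089]
tcp_rot: [-180.0, -0.0, 0.0]
force: [-5.0, 0.3, 9.2]
gripper_width: 0.0601
```

Seated: 9 N at z 0.109. Release, rise and clear away to the right for a look.

```bash
python3 -m handwheel '[[0,0,0,0,0,0,1],[0,0,0,0,0,0,1],[0,0,0,0,0,0,1],[0,0,0,0,0,0,1],[0,0,-0.2,0,0,0,1],[0,0,-0.6,0,0,0,1],[0,0,-0.8,0,0,0,1],[0,0,-0.8,0,0,0,1],[0,0,-0.8,0,0,0,1],[0,0,-0.3,0,0,0,1],[0,0,0,0,0,0,1]]'
python3 -m handwheel '[[-0.4,0,0,0,0,0,1],[-0.7,-0.1,0,0,0,0,1],[-0.7,-0.3,0,0,0,0,1],[-0.7,-0.5,0,0,0,0,1],[-0.7,-0.7,0,0,0,0,1],[-0.6,-0.8,0,0,0,0,1],[-0.4,-0.8,0,0,0,0,1],[-0.3,-0.8,0,0,0,0,1],[-0.2,-0.8,0,0,0,0,1],[0,-0.5,0,0,0,0,1],[0,-0.2,0,0,0,0,1],[0,0,0,0,0,0,1]]'
python3 - <<'E'
from h import *
crop("side",180,90,340,220,4.6,"s8"); crop("top",160,120,330,230,4.6,"t8")
E
```

```text
t: 31.92
eef_pos: [0.5855, 0.1173, 0.252]
tcp_rot: [180.0, -0.5, 0.0]
force: [1.2, 0.3, 0.3]
gripper_width: 0.0853
t: 32.92
eef_pos: [0.3941, 0.3381, 0.2454]
tcp_rot: [179.9, 0.1, 0.2]
force: [-1.0, -0.8, -0.4]
gripper_width: 0.0856
```

View pics/s8.png

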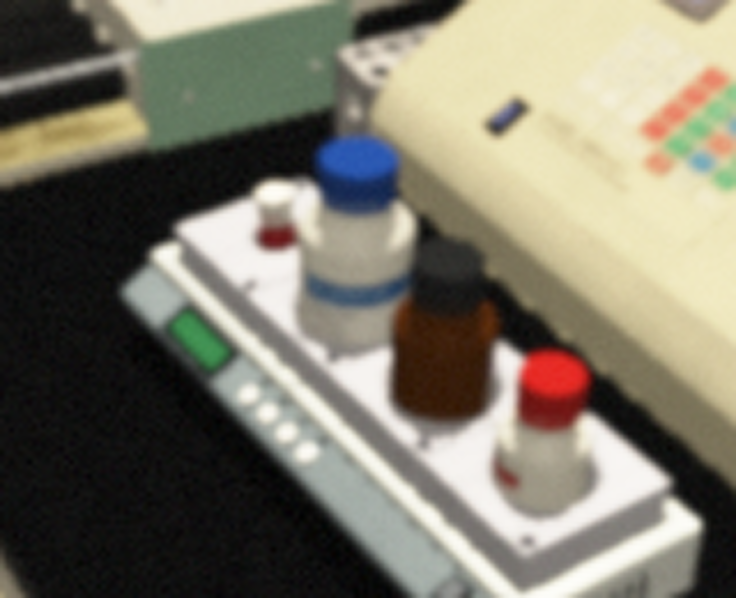

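View pics/t8.png

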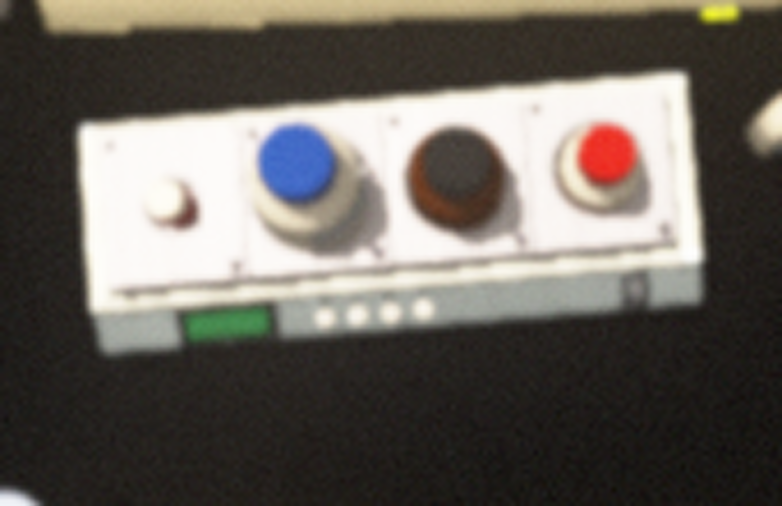

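Both views show all four upright. Top-crop caps are vial (167,202), a (297,162), b (459,163), c (607,154). I'll check these against the seated heights, then hand in.

```bash
python3 - <<'E'
from h import *
T=camera("top");S=camera("side")
for k,t,s,z,w in (("v",(167,202),(273,192),.106,(.5765,.2026)),("a",(297,162),(358,160),.171,(.5808,.1177)),("b",(459,163),(449,260),.158,(.5851,.0328)),("c",(607,154),(554,374),.140,(.5894,-.0521))):
    A=back(T,np.array([160,120])+np.array(t)/4.6-.4,z);B=back(S,np.array([180,90])+np.array(s)/4.6-.4,z)
    print(k,"off well mm, top",((A[:2]-w)*1e3).round(1),"side",((B[:2]-w)*1e3).round(1))
s=get_state();print(s["t"],s["force"].round(1))
close_job()
E
```

```text
v off well mm, top [-1.8 -2. ] side [-1.9  0.7]
a off well mm, top [ 2.3 -0.3] side [-0.2 -2.2]
b off well mm, top [-3.  -2.6] side [-3.1 -3.1]
c off well mm, top [-1.5  0.3] side [-1.6 -1. ]
33.1167 [ 0.2 -0.3 -0.2]
the job is handed in; nothing more can be done
```

All four are in the heater, each in the well bored to its size, and I handed the job in at about 33 s of the 120 s allowed. I placed them in the order vial, bottle_c, bottle_b, bottle_a. Each was lowered until its foot pressed lightly on the well floor (6–9 N) at the expected height, then released.

- **Last pictures:** both cameras show all four standing upright and seated, with the gripper open and clear of them.
- **Cap positions:** at the seated heights, the cap centres measured within about 2–3 mm of the well centres for the vial, a and c. This is within what the images and the play in the wells allow.
- **Bottle_b:** its cap read about 4 mm off centre in both views, slightly more than the 3 mm play. It stands upright in the pictures, touched down at the right height, and touched the well wall with only about 5 N on the way in. I put the reading down to judging the dark cap's edge by eye, but did not measure it again.

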